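Hang the tin carrier on the gravity rail and load its tin

ROBOT

A 6-joint arm with a two-finger parallel gripper is mounted at the origin on the work surface. World frame = base frame: x ahead of the robot, y to its left, z up, the work surface at z = 0. Lengths are in m, angles in rad, forces in N, time in s.
With the tool pointing down it reaches from about 0.4 to 0.825 m from the base axis. Payload 7 kg.
Tool frame: the origin (TCP) lies on the centre line of the jaws, within the pads' length; the fingertips stand 19 mm ahead of it and the grasp point (between the pads) is the TCP; z points along the fingers, y is the line along which they close (so a half turn about z gives the same grasp; the last joint's range is limited). The gripper opens to 88 mm and grips with 3 to 60 N. Pads are 19 mm wide; open, the fingers measure 130 mm over their backs; the gripper's body (78 mm by 193 mm) begins 47 mm behind the grasp point.
Start: joints at [-0.984, 0.359, 0.012, 0, -1.224, -0.288], TCP at [0.199, -0.645, 0.246] pointing down, gripper open.
Joint ranges: [-3.07, 3.07], [-1.43, 2.12], [-1.02, 1.25], [-3.03, 1.67], [-3.05, -0], [-3.03, 3.03]. Speed limits (rad/s): [2.39, 2.39, 3.01, 3.14, 3.14, 3.14].

INTERFACE

Orientations are given as [roll, pitch, yaw] about the fixed x, y, z axes, in that order (R = Rz(yaw) Ry(pitch) Rx(roll)).
In Python, from station import arm, imaging, models gives the robot as it stands.
- The arm moves only by the tool play_rows, never from a script. Its arguments are lists of equal length, an entry for each row: "travel": the shift along the tool's x, y, z in units of 25 mm (1.0 is 25 mm), a list of three; "twist": the turn about the tool's z in units of 0.15 rad (1.0 is 0.15 rad). A call has 1 to 8 rows; each row shifts and turns the commanded pose from where the row before left it, along the tool's axes as they then stand; what a row does not reach is not made up. A row lasts 1/8 s, in which the tool goes at most 62.5 mm and 10.7 degrees, less where a joint would pass 70% of its speed; a pose out of reach is approached as far as the arm can. A call with a number of a shift or a turn outside -1 to 1 is refused whole. A call with a gripper value outside its range is refused whole. "fingers" is the opening, from 0 (shut) to 1 (fully open), set as the call begins (left out, the last holds). The fingers move at their own pace and stop on an object; "newtons" is the grip in N (left out, the last holds). Time passes only in rows, so rows that do not move let the fingers close. It gives the time, the measured TCP pose, the force, the opening and the grip force at its end, in the units of the state.
- arm.get_state(): the state, without advancing time (a new reading comes with each control period).
- imaging.grab_frame(name): name is "scene" or "top" or "wrist"; returns a dict with "pixels" (384x512x3 uint8, red, green, blue), "fx", "fy", "cx", "cy" (pixels), "distortion" ([k1, k2, p1, p2, k3] as OpenCV has them; the pictures are not rectified), "R" (3x3) and "t" (3): a world point X has camera coordinates R X + t; the wrist camera has in their place "T_tool_cam" (4x4, takes a point from camera to tool coordinates, whose origin is the TCP and whose axes are the flange's). Camera axes: x right, y down, z forward; pixel columns grow to the right and rows downward; lengths in m; the calibration is good to about 2 mm. A picture is of the moment at which its call begins: read the wrist's pose just before it. There is no depth.
- arm.job_done(): hands the job in; it is judged then, once.
Trained networks look in the newest picture that a camera, given by its name, has taken for a name from the list of things; names that differ only in an ending like _2 or _b are one class to them, and where a whole thing is asked for, a point or a joint stands for the part that bears it (a point fixed in the world has none). Each returns a list of dicts, best first, with "confidence" (0 to 1); they miss things now and then, are a little off and sometimes report something else, mostly with a low value. They report only what shows in the picture. A call takes as long as a camera call. They do not tell look-alikes from the thing itself.
- models.boxes_of(name, camera): "extent" ([centre column, centre row, width, height] in pixels, round what is visible of it).
- models.silhouettes(name, camera): "pixels" (384x512 bool, what is visible of it) and "extent" ([centre column, centre row, width, height] in pixels, round what is visible of it).
The state is a dict: "t": time; "q": joint angles; "qd": joint speeds; "joint_efforts": joint torques, N m; "eef_pos": TCP position; "ee_rot": TCP orientation; "force": force on the tool from outside, world axes, zero at the start; "moment": the same for the moment, N m; "width": finger opening in m; "gripper_force": force on a finger pad.
Only numpy, scipy, OpenCV 4.12 (cv2) and the standard library are available. Lean on these libraries where they do the work, as an engineer would, in place of code of your own. Each camera call takes 0.05 s, during which the arm holds its last target. There are 200 camera calls.

TASK

Hang the empty two-wheeled carrier on the upper half of the sloped rail, its open side towards you, let go and let it roll down by itself until it rests against the lower stop. Then set the tapered tin upright in the carrier's ring so that it nests fully home, and let go; leave the straight-sided tin, the C-clamp and the carton where they are.

Things in the scene. Friction and masses are not known exactly. Their poses are not given: they have to be found in the camera images.
- track: The rail: a fixed steel flat bar on edge, 530 mm long, 8 thick, 30 high, on posts (26 mm square) under y = -240 and +240 mm with 100 x 50 mm feet. Origin: middle of its top edge, 252 mm above the bench. y runs uphill along it (slope 4 degrees), x across it, away from the robot, z square to its top edge. Nothing stands over it. The stop saddles are 46 mm wide and rise 41 mm above the edge.
- stop_face (a point): Centre of the lower stop's rubber face: track y = -190 mm, 20 mm above the bar's top edge. The carrier rests on it with its groove point at track y = -130 mm. (The upper stop's face is at track y = +200 mm.)
- carrier: Steel roller carrier, C-shaped from the side, 288 mm high, about 0.55 kg; starts standing on its base behind the rail. Origin: centre of the underside of its 84 x 84 x 6 mm base. z up, -x its open side (roughly to the robot), y its rolling direction. Two plates, x = -20 and +18, y -60 to +60, z 214 to 240 mm, hold its two wheels.
- groove (a point): Point of the carrier (0, 0, 210 mm), midway between its two wheels at groove depth; on the bar's top edge when hung. Wheels at y = -30 and +30 mm: groove 32, flanges 48 mm diameter, groove 10 mm wide, mouth 22. From the ring up to z = 202 mm the -x side is open: held 20 mm high, strap beyond the rail, it is drawn over the bar towards the robot and lowered. Let go, it rolls at once, about 0.1 m/s.
- strap (a point): Middle of the carrier's strap, (41, 0, 120 mm) in the carrier: an upright flat bar 34 mm wide and 4 mm thick that closes its back from base to top. When hung it is on the far side of the rail.
- lug (a point): Grip point on the carrier's lifting lug, (0, 0, 278 mm) in the carrier: an upright steel block 12 mm thick (carrier x), 50 mm long (y), from z = 254 to 288 mm. Gripped across its 12 mm, the carrier can roll away between the opened fingers.
- ring_mouth (a point): Centre of the mouth of the carrier's tapered ring, (0, 0, 26 mm) in the carrier. The ring is open below; inner diameter 60 mm at the mouth, 47 mm at the base, outer 68 mm at the mouth. With the carrier hung, the bar's lower edge is 154 mm above this point, so the tin must come in from the open side with a tilted tool.
- tin: The tapered metal tin, lidded, 74 mm high, about 0.3 kg, standing on the bench. Origin: centre of its underside, z along its axis. It widens from 38 mm diameter at the bottom to 58 mm at 40 mm height; above a flat shoulder there is a straight band, 66 mm diameter, from 40 to 74 mm height: grip it there. Home, its underside is 14 mm below the carrier's base.
- tin_shoulder (a point): Point on the tapered tin's axis at its shoulder, 40 mm above its underside; the shoulder rests on the ring's mouth when the tin is fully home.
- straight_tin: Another metal tin, straight-sided, 66 mm diameter, 74 mm high, upright on the bench; leave alone. Origin: centre of its underside.
- clamp: Grey C-clamp lying flat on the bench, about 165 x 107 mm, 20 mm high; leave alone. Origin: near the middle of its frame, on the bench.
- carton: Small cardboard carton, 55 x 100 x 40 mm; leave alone. Origin: centre of its underside.
There are look-alikes about, which are no part of the job. Leave any brown look-alike of the tin alone.

How it is judged:
By the outcome, as a careful person would: the job done as asked, in the order asked, and still so for the second after the job is handed in, with the robot touching nothing.
It also fails if it takes over 61 s, if anything falls off the work surface, if the arm or the gripper's body presses on something with over 40 N, if the wrist force passes 120 N, or if a joint passes its speed limit or range.

## Working session

There is one attempt and no reset: what is moved stays moved. The work goes in short steps, Python scripts to look and compute and a tool call to move; the robot and the scene stay as the last step left them, time stands still between calls to the robot, and variables do not carry over. Pictures are saved under pics/ and viewed, at most 10 in all, crops included, and the job is handed in when it is done.

Besides the shell and the picture viewer there is one more tool, called by a JSON object that holds its "name" and its "arguments", one argument or row to a line. play_rows: Moves the arm, as the interface text tells. Shifts and turns lie within -1 to 1; 1 stands for 25 mm of shift or 0.15 rad of turn. Its arguments: {"type":"object","properties":{"travel":{"type":"array","items":{"type":"array","items":{"type":"number"}}},"twist":{"type":"array","items":{"type":"number"}},"fingers":{"type":"number"},"newtons":{"type":"number"}},"required":["travel","twist"]}

```bash
ls; mkdir -p pics; python3 - <<'E'
from station import arm, imaging, models
import cv2
s=arm.get_state();print(s)
for c in("scene","top"):
    f=imaging.grab_frame(c);cv2.imwrite(f"pics/{c}0.png",cv2.cvtColor(f["pixels"],cv2.COLOR_RGB2BGR))
    print(c,f["fx"],f["R"],f["t"],f["distortion"])
    for n in("track","carrier","lug","ring_mouth","strap","tin","straight_tin","clamp","carton"):
        print(n,[(([round(v) for v in b["extent"]]),round(b["confidence"],2)) for b in models.boxes_of(n,c)][:4])
E
```

```text
pics
{'t': 0.0, 'q': array([-9.83850986e-01,  3.59414633e-01,  1.10502946e-02, -3.33170692e-04,
       -1.22411724e+00, -2.88101176e-01]), 'qd': array([ 0.00160954, -0.0002395 ,  0.00046997, -0.00160466, -0.00181414,
        0.00069903]), 'joint_efforts': array([ 1.96751098e-03, -5.82718635e+01,  2.93060446e+01,  6.99743092e+00,
        6.93333917e-03, -1.54333497e-04]), 'eef_pos': array([ 0.19856302, -0.64464653,  0.24460406]), 'ee_rot': array([ 3.13988787e+00, -1.78586954e-04, -2.84286180e+00]), 'force': array([-0.0398617 , -0.11752445,  0.06268996]), 'moment': array([-0.01936316, -0.00878218, -0.01573489]), 'gripper_force': 0.0, 'width': 0.08770440670902846}
scene 356.1885042507566 [[ 0.02497634  0.99963519 -0.01028001]
 [ 0.69198743 -0.02470922 -0.72148655]
 [-0.72147736  0.01090645 -0.69235213]] [ 1.02042459e-03 -2.27416590e-01  1.49786904e+00] [-0.08467618  0.          0.          0.          0.        ]
track [([267, 167, 174, 46], 0.92)]
carrier [([274, 237, 49, 83], 0.8)]
lug [([275, 234, 50, 87], 0.8)]
ring_mouth [([275, 236, 53, 87], 0.56)]
strap [([274, 236, 52, 86], 0.79
[... 182 characters left out ...]
, 278, 42, 31], 0.87)]
top 353.1971157210622 [[-0.02817063 -0.99959971 -0.00261617]
 [-0.98655348  0.02822429 -0.16098327]
 [ 0.16099267 -0.00195401 -0.98695367]] [-0.00155236  0.56124823  1.05994336] [-0.04262323  0.          0.          0.          0.        ]
track [([237, 188, 201, 35], 0.86), ([230, 154, 41, 52], 0.37)]
carrier [([229, 154, 38, 51], 0.69)]
lug [([231, 153, 44, 52], 0.95)]
ring_mouth [([233, 155, 46, 51], 0.9)]
strap [([230, 154, 48, 51], 0.94)]
tin [([375, 182, 25, 18], 0.95), ([367, 218, 20, 18], 0.82), ([347, 261, 30, 22], 0.77), ([229, 153, 47, 47], 0.24)]
straight_tin [([127, 236, 26, 20], 0.84)]
clamp [([242, 237, 32, 51], 0.55)]
carton [([319, 145, 36, 25], 0.67)]
```

```bash
python3 - <<'E'
import cv2
a=cv2.imread("pics/scene0.png")[120:320,70:430];b=cv2.imread("pics/top0.png")[100:300,90:450]
cv2.imwrite("pics/m0.png",cv2.resize(cv2.vconcat([a,b]),None,fx=1.5,fy=1.5,interpolation=cv2.INTER_CUBIC))
E
```

```text
(no output)
```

View pics/m0.png

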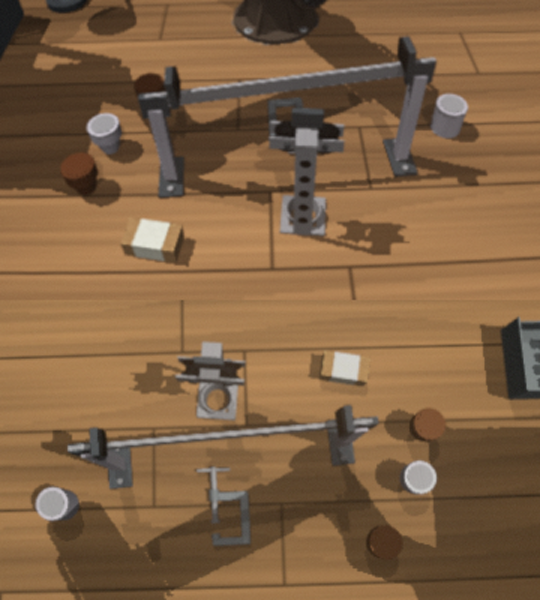

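The pictures show that scene looks back at the robot and top has +x up. Tin candidates:
- Light tin at top (367,218) / scene (142,208)
- Light tin at top (127,236) / scene (370,196)
- Brown look-alikes at top (375,182) and (347,261)

By description I choose the light tin at scene (142,208), and will check its taper in a crop. Next I fit poses to the silhouettes.

```bash
cat > h.py <<'E'
import numpy as np, cv2
from scipy.spatial.transform import Rotation as Ro
from scipy.optimize import minimize
from station import arm, imaging, models
def box(x0,x1,y0,y1,z0,z1): return np.array([[x,y,z] for x in(x0,x1) for y in(y0,y1) for z in(z0,z1)])/1e3
def cone(r0,r1,z0,z1,c=(0,0)):
    a=np.linspace(0,2*np.pi,24,endpoint=False)
    return np.vstack([np.c_[c[0]+r*np.cos(a),c[1]+r*np.sin(a),0*a+z] for r,z in((r0,z0),(r1,z1))])/1e3
def wheel(y): 
    w=cone(24,24,-11,11); return w[:,[2,0,1]]+np.array([0,y,226])/1e3
CAR=[box(-42,42,-42,42,0,6),cone(28,34,6,26),box(39,43,-17,17,0,250),box(-22,-18,-60,60,214,240),box(16,20,-60,60,214,240),wheel(-30),wheel(30),box(-22,43,-17,17,240,254),box(-6,6,-25,25,254,288)]
TIN=[cone(19,29,0,40),cone(33,33,40,74)]; STIN=[cone(33,33,0,74)]
TRK=[box(-4,4,-265,265,-30,0),box(-23,23,-215,-190,-30,41),box(-23,23,200,225,-30,41)]
def proj(f,P): 
    K=np.array([[f["fx"],0,f["cx"]],[0,f["fy"],f["cy"]],[0,0,1]])
    return cv2.projectPoints(np.asarray(P,float).reshape(-1,1,3),cv2.Rodrigues(f["R"])[0],f["t"],K,np.array(f["distortion"]))[0][:,0]
def ray(f,uv):
    K=np.array([[f["fx"],0,f["cx"]],[0,f["fy"],f["cy"]],[0,0,1]])
    n=cv2.undistortPoints(np.array([[uv]],float),K,np.array(f["distortion"]))[0,0]
    return -f["R"].T@f["t"], f["R"].T@np.r_[n,1]
def atz(f,uv,z): o,d=ray(f,uv); return o+d*(z-o[2])/d[2]
def render(f,parts,R,t,S=4):
    m=np.zeros((384*S,512*S),np.uint8)
    for p in parts:
        u=proj(f,p@R.T+t); cv2.fillConvexPoly(m,cv2.convexHull(((u+.5)*S-.5).round().astype(np.int32)),1)
    return m
def up(m,S=4): return cv2.resize(m.astype(np.uint8),None,fx=S,fy=S,interpolation=cv2.INTER_NEAREST)
def fit(views,parts,pose,x0,step):
    def c(x):
        R,t=pose(x); return -sum((lambda a:(a&m).sum()/(a|m).sum())(render(f,parts,R,t)) for f,m in views)/len(views)
    x0=np.array(x0,float); sim=np.vstack([x0]+[x0+np.eye(len(x0))[i]*step[i] for i in range(len(x0))])
    r=minimize(c,x0,method="Nelder-Mead",options=dict(initial_simplex=sim,xatol=2e-4,fatol=1e-4,maxiter=150)); return r.x,-r.fun
up_pose=lambda x:(Ro.from_euler("z",x[2] if len(x)>2 else 0).as_matrix(),np.array([x[0],x[1],0]))
trk_pose=lambda x:(Ro.from_euler("ZX",[x[2],np.radians(4)]).as_matrix(),np.array([x[0],x[1],.252]))
def nearest(name,cam,uv,d=25):
    L=[s for s in models.silhouettes(name,cam) if np.hypot(s["extent"][0]-uv[0],s["extent"][1]-uv[1])<d]
    return up(L[0]["pixels"]) if L else None
E
cat > m1.py <<'E'
from h import *
F={c:imaging.grab_frame(c) for c in("scene","top")}
def V(n,a,b): return [(F[c],m) for c,uv in(("scene",a),("top",b)) if (m:=nearest(n,c,uv)) is not None]
g=atz(F["top"],(229,165),.0)
v=V("carrier",(274,237),(229,154)); 
for y0 in(-.1,.15):
    x,s=fit(v,CAR,up_pose,[g[0],g[1],y0],[.03,.03,.15]);print("carrier",len(v),x.round(4),round(s,3))
for k in v: print([round(fit([k],CAR,up_pose,x,[.01,.01,.05])[0][i],4) for i in range(3)])
g=atz(F["top"],(237,188),.25);v=V("track",(267,167),(237,188))
# network silhouette may or may not include posts: try both
for nm,extra in(("noposts",[]),("posts",[box(-13,13,-253,-227,-222,-30),box(-13,13,227,253,-258,-30)])):
    x,s=fit(v,TRK+extra,trk_pose,[g[0],g[1],.03],[.03,.03,.1]);print("track",nm,len(v),x.round(4),round(s,3))
for n,a,b in(("tin",(142,208),(367,218)),("straight_tin",(370,196),(127,236)),("tin",(370,196),(127,236))):
    v=V(n,a,b)
    if not v: print(n,"none");continue
    g=atz(F["top"],b,.05)
    for nm,M in(("taper",TIN),("straight",STIN)):
        x,s=fit(v,M,up_pose,g[:2],[.02,.02]);print(n,b,nm,len(v),x.round(4),round(s,3))
cl=atz(F["top"],(242,237),0.01);print("clamp",cl,"carton",atz(F["top"],(319,145),.02),"brown",atz(F["top"],(375,182),.05),atz(F["top"],(347,261),.05))
a=cv2.imread("pics/scene0.png");cr=[cv2.resize(a[y-25:y+25,x-30:x+30],None,fx=6,fy=6,interpolation=cv2.INTER_CUBIC) for x,y in((142,208),(370,196))]
cv2.imwrite("pics/c0.png",cv2.hconcat(cr))
E
python3 m1.py
```

```text
carrier 2 [ 0.655   0.0369 -0.1164] 0.873
carrier 2 [ 0.6548  0.0366 -0.1158] 0.872
[np.float64(0.6555), np.float64(0.0369), np.float64(-0.1165)]
[np.float64(0.6537), np.float64(0.0369), np.float64(-0.1075)]
track noposts 2 [0.537  0.0116 0.0718] 0.763
track posts 2 [0.5373 0.0103 0.0726] 0.589
tin (367, 218) taper 2 [ 0.469 -0.371] 0.936
tin (367, 218) straight 2 [ 0.4684 -0.3724] 0.792
straight_tin (127, 236) taper 2 [0.4363 0.3689] 0.835
straight_tin (127, 236) straight 2 [0.4351 0.3711] 0.919
tin none
clamp [0.42321247 0.01813626 0.01      ] carton [ 0.71491129 -0.24164502  0.02      ] brown [ 0.58096594 -0.40508273  0.05      ] [ 0.34002711 -0.29950505  0.05      ]
```

View pics/c0.png

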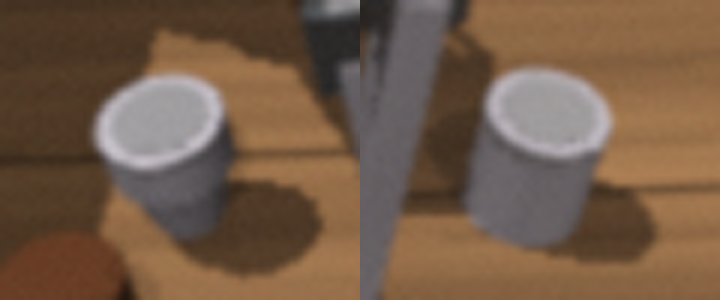

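The crop confirms it: the left tin (scene 142,208) has a tapered lower half and the right one (370,196) is straight-sided. The tapered tin is at (0.469,-0.371). Next: rise, and turn the tool for the lug.

{"name": "play_rows", "arguments": {
  "travel": [
    [0,0,-0.65],
    [0,0,-0.65],
    [0,0,-0.65],
    [0,0,-0.65],
    [0,0,-0.65],
    [0,0,-0.65],
    [0,0,-0.65],
    [0,0,-0.65]
  ],
  "twist": [-0.963,-0.963,-0.963,-0.963,-0.963,-0.963,-0.963,-0.963],
  "fingers": 1
}}

```text
t: 2.6
eef_pos: [0.1986, -0.645, 0.3761]
ee_rot: [3.142, 0.0, -1.682]
force: [-0.5, -0.3, 0.5]
width: 0.0874
gripper_force: 0.0
```

```bash
cat > go.py <<'E'
import sys
from h import *
def go(p,yaw=None):
    s=arm.get_state();R=Ro.from_euler("xyz",s["ee_rot"]).as_matrix()
    d=R.T@(np.array(p)-s["eef_pos"])/.025
    print("t",round(s["t"],2),"pos",s["eef_pos"].round(4),"rpy",s["ee_rot"].round(3),"w",round(s["width"],4),"F",s["force"].round(1),"q",s["q"].round(2))
    print("units tool xyz",d.round(2), "" if yaw is None else "twist %.2f"%(-((yaw-s["ee_rot"][2]+np.pi)%(2*np.pi)-np.pi)/.15))
if __name__=="__main__":
    a=[float(v) for v in sys.argv[1:]];go(a[:3],a[3] if len(a)>3 else None)
E
python3 go.py .655 .037 .375 -1.687
```

```text
t 2.6 pos [ 0.1986 -0.645   0.3761] rpy [ 3.142  0.    -1.682] w 0.0874 F [-0.5 -0.3  0.5] q [-0.98  0.31  0.23 -0.   -1.49  0.87]
units tool xyz [-29.14 -15.1    0.05] twist 0.03
```

{"name": "play_rows", "arguments": {
  "travel": [
    [-1,-0.52,0],
    [-1,-0.52,0],
    [-1,-0.52,0],
    [-1,-0.52,0],
    [-1,-0.52,0],
    [-1,-0.52,0],
    [-1,-0.52,0],
    [-1,-0.52,0]
  ],
  "twist": [0,0,0,0,0,0,0,0]
}}

```text
t: 3.6
eef_pos: [0.3256, -0.4577, 0.3757]
ee_rot: [-3.141, -0.0, -1.687]
force: [-0.3, -0.3, -0.3]
width: 0.0879
gripper_force: 0.0
```

{"name": "play_rows", "arguments": {
  "travel": [
    [-1,-0.52,0],
    [-1,-0.52,0],
    [-1,-0.52,0],
    [-1,-0.52,0],
    [-1,-0.52,0],
    [-1,-0.52,0],
    [-1,-0.52,0],
    [-1,-0.52,0]
  ],
  "twist": [0,0,0,0,0,0,0,0]
}}

```text
t: 4.6
eef_pos: [0.4521, -0.2711, 0.3758]
ee_rot: [-3.141, -0.0, -1.687]
force: [0.2, 0.3, 0.6]
width: 0.088
gripper_force: 0.0
```

{"name": "play_rows", "arguments": {
  "travel": [
    [-1,-0.52,0],
    [-1,-0.52,0],
    [-1,-0.52,0],
    [-1,-0.52,0],
    [-1,-0.52,0],
    [-1,-0.52,0],
    [-1,-0.52,0],
    [-1,-0.52,0]
  ],
  "twist": [0,0,0,0,0,0,0,0]
}}

```text
t: 5.6
eef_pos: [0.5788, -0.0844, 0.3757]
ee_rot: [-3.141, 0.0, -1.687]
force: [0.2, -0.2, 0.2]
width: 0.0878
gripper_force: 0.0
```

```bash
python3 go.py .655 .037 .375 -1.687
```

```text
t 5.6 pos [ 0.5788 -0.0844  0.3757] rpy [-3.141  0.    -1.687] w 0.0878 F [ 0.2 -0.2  0.2] q [ 0.19  0.15  0.03 -0.   -1.44 -0.31]
units tool xyz [-5.18 -2.46  0.03] twist -0.00
```

{"name": "play_rows", "arguments": {
  "travel": [
    [-0.86,-0.41,0],
    [-0.86,-0.41,0],
    [-0.86,-0.41,0],
    [-0.86,-0.41,0],
    [-0.87,-0.41,0],
    [-0.87,-0.41,0],
    [0,0,0.5],
    [0,0,0.5]
  ],
  "twist": [0,0,0,0,0,0,0,0]
}}

```text
t: 6.6
eef_pos: [0.6543, 0.0364, 0.3494]
ee_rot: [3.141, -0.0, -1.687]
force: [0.1, 0.1, -0.7]
width: 0.0879
gripper_force: 0.0
```

```bash
python3 - <<'E'
from go import *
go([.655,.037,.276])
s=arm.get_state();f=imaging.grab_frame("wrist");R=Ro.from_euler("xyz",s["ee_rot"]).as_matrix()
T=np.eye(4);T[:3,:3]=R;T[:3,3]=s["eef_pos"];C=np.linalg.inv(T@f["T_tool_cam"]);f["R"],f["t"]=C[:3,:3],C[:3,3]
im=f["pixels"][:,:,::-1].copy()
Rc,t=up_pose([.655,.037,-.116])
for p in CAR[5:]+CAR[3:5]: cv2.polylines(im,[cv2.convexHull(proj(f,p@Rc.T+t).astype(np.float32)).astype(int)],True,(0,255,0))
Rt,tt=trk_pose([.537,.0113,.072])
for p in TRK: cv2.polylines(im,[cv2.convexHull(proj(f,p@Rt.T+tt).astype(np.float32)).astype(int)],True,(0,0,255))
f2=imaging.grab_frame("top");i2=f2["pixels"][:,:,::-1].copy()
for p in TRK: cv2.polylines(i2,[cv2.convexHull(proj(f2,p@Rt.T+tt).astype(np.float32)).astype(int)],True,(0,0,255))
cv2.imwrite("pics/w1.png",cv2.vconcat([im[:,:400],cv2.resize(i2[160:220,130:345],(400,112))]))
E
```

```text
t 6.6 pos [0.6543 0.0364 0.3494] rpy [ 3.141 -0.    -1.687] w 0.0879 F [ 0.1  0.1 -0.7] q [ 0.35  0.28  0.14 -0.   -1.42 -0.47]
units tool xyz [-0.03 -0.03  2.94]
```

View pics/w1.png

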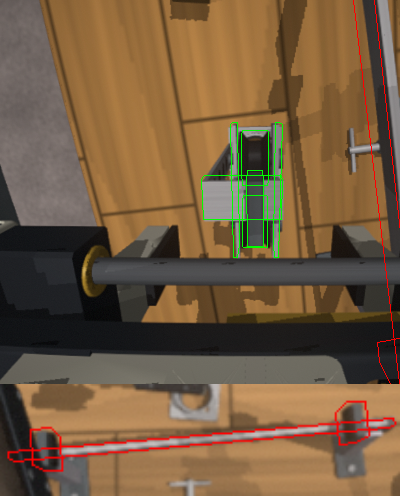

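The carrier model lies on the picture (lug at wrist 255,210) and the track overlay fits in top. Descend and grip.

{"name": "play_rows", "arguments": {
  "travel": [
    [0,0,0.75],
    [0,0,0.75],
    [0,0,0.75],
    [0,0,0.7],
    [0,0,0]
  ],
  "twist": [0,0,0,0,0]
}}

```text
t: 7.32
eef_pos: [0.6536, 0.0357, 0.2755]
ee_rot: [3.139, -0.001, -1.688]
force: [0.3, 0.2, 0.9]
width: 0.0878
gripper_force: 0.0
```

{"name": "play_rows", "arguments": {
  "travel": [
    [0,0,0],
    [0,0,0],
    [0,0,0],
    [0,0,0],
    [0,0,0],
    [0,0,0]
  ],
  "twist": [0,0,0,0,0,0],
  "fingers": 0,
  "newtons": 40
}}

```text
t: 8.07
eef_pos: [0.6544, 0.0361, 0.2768]
ee_rot: [-3.142, -0.0, -1.687]
force: [-0.1, -0.2, 0.2]
width: 0.0334
gripper_force: 0.0
```

{"name": "play_rows", "arguments": {
  "travel": [
    [0,0,0],
    [0,0,0],
    [0,0,0],
    [0,0,0],
    [0,0,-0.4]
  ],
  "twist": [0,0,0,0,0]
}}

```text
t: 8.7
eef_pos: [0.6533, 0.0361, 0.2853]
ee_rot: [3.138, -0.001, -1.687]
force: [-0.2, 0.7, -4.4]
width: 0.0115
gripper_force: 40.0
```

{"name": "play_rows", "arguments": {
  "travel": [
    [0,0,-0.7],
    [0,0,-0.7],
    [0,0,-0.7],
    [0,0,-0.7],
    [0,0,-0.5],
    [0,0,0]
  ],
  "twist": [0,-0.4,-0.4,-0.45,0,0]
}}

```text
t: 9.45
eef_pos: [0.6547, 0.0362, 0.3708]
ee_rot: [-3.139, 0.0, -1.501]
force: [-0.8, -0.2, -5.6]
width: 0.0117
gripper_force: 40.0
```

```bash
cat > w.py <<'E'
from go import *
def wrist():
    s=arm.get_state();f=imaging.grab_frame("wrist");R=Ro.from_euler("xyz",s["ee_rot"]).as_matrix()
    T=np.eye(4);T[:3,:3]=R;T[:3,3]=s["eef_pos"];C=np.linalg.inv(T@f["T_tool_cam"]);f["R"],f["t"]=C[:3,:3],C[:3,3];return f
def draw(f,im,parts,R,t,col):
    for p in parts: cv2.polylines(im,[cv2.convexHull(proj(f,p@R.T+t).astype(np.float32)).astype(int)],True,col)
E
python3 - <<'E'
from w import *
go([.533,.071,.352],-1.499)
s=arm.get_state()
f=wrist();im=f["pixels"][:,:,::-1].copy()
Rt,tt=trk_pose([.537,.0113,.072]);draw(f,im,TRK,Rt,tt,(0,0,255))
Rc=Ro.from_euler("z",s["ee_rot"][2]+np.pi/2).as_matrix();tc=s["eef_pos"]-[0,0,.2768]
draw(f,im,CAR[5:]+CAR[3:5],Rc,tc,(0,255,0))
f2=imaging.grab_frame("scene");i2=f2["pixels"][:,:,::-1].copy();draw(f2,i2,CAR,Rc,tc,(0,255,0));draw(f2,i2,TRK,Rt,tt,(0,0,255))
cv2.imwrite("pics/w2.png",cv2.hconcat([cv2.resize(im,(400,300)),cv2.resize(i2[70:270,140:400],(390,300))]))
E
```

```text
t 9.45 pos [0.6547 0.0362 0.3708] rpy [-3.139  0.    -1.501] w 0.0117 F [-0.8 -0.2 -5.6] q [ 0.35  0.28  0.18  0.   -1.47 -0.28]
units tool xyz [-1.73  4.76  0.74] twist -0.01
```

View pics/w2.png

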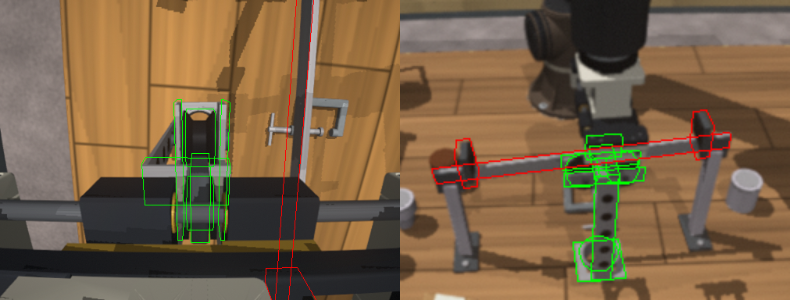

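In the wrist view the bar (about cols 297–318 at the crop's top) looks a bit nearer the robot than the red model, so I measure the top edge numerically in both views.

```bash
python3 - <<'E'
from w import *
R,t=trk_pose([.537,.0113,.072])
W=wrist();T=imaging.grab_frame("top");S=imaging.grab_frame("scene")
xs=np.arange(-40,41,2)/1e3
for n,f,ys in(("wrist",W,np.arange(-100,160,20)),("top",T,np.arange(-170,190,40)),("scene",S,np.arange(-170,190,40))):
    g=f["pixels"].astype(float).min(2).astype(np.float32) # grey is bright in min channel vs wood
    for y in ys:
        P=np.array([[x,y/1e3,0] for x in xs])@R.T+t; u=proj(f,P).astype(np.float32)
        if u.min()<0 or u[:,0].max()>511 or u[:,1].max()>383: continue
        v=cv2.remap(g,u[:,:1],u[:,1:],cv2.INTER_LINEAR)[:,0]
        print(n,y,"px/mm %.2f"%(np.linalg.norm(u[-1]-u[0])/80)," ".join("%d"%k for k in v))
E
```

```text
wrist -100 px/mm 1.18 67 67 66 64 63 63 65 64 62 57 55 55 54 51 55 57 59 41 152 176 179 178 62 58 59 58 57 57 63 63 61 61 65 67 67 67 67 70 72 70 66
wrist -80 px/mm 1.17 62 66 69 68 67 65 64 62 61 55 50 50 49 48 46 45 51 47 144 176 179 176 71 59 59 59 59 58 64 63 64 62 62 66 68 69 68 68 70 72 71
wrist -60 px/mm 1.15 55 55 58 62 61 59 59 57 57 57 56 56 55 59 58 55 55 52 167 177 180 177 65 60 60 60 59 59 59 57 57 57 55 54 58 59 58 66 69 70 72
wrist -40 px/mm 1.14 123 125 126 127 127 128 129 128 127 128 127 128 130 129 129 128 128 130 149 157 159 151 55 48 48 47 47 46 59 59 59 59 57 56 54 56 58 59 59 60 61
wrist -20 px/mm 1.12 141 126 63 46 43 66 65 67 69 61 61 60 59 58 58 66 69 69 145 156 159 154 53 49 47 49 48 47 36 50 61 60 61 58 55 54 56 62 61 156 146
wrist 0 px/mm 1.11 110 105 90 88 83 59 46 42 53 59 64 74 60 51 35 39 46 50 149 154 157 150 49 49 48 48 47 47 46 46 44 49 68 68 66 64 63 64 62 72 176
wrist 20 px/mm 1.09 66 66 67 69 68 70 69 69 68 59 58 61 63 62 61 67 67 74 151 152 155 142 48 48 46 47 46 54 69 70 70 70 70 69 66 66 64 64 64 62 63
wrist 40 px/mm 1.07 66 66 66 66 68 68 68 
[... 2789 characters left out ...]
3 72 71 70 68 68 69 69 70 74 84 97 114 126 130 124 104 83 60 42 31 25 23 22 22 22 22 23 24 25 27 26 26 23 20
scene 30 px/mm 0.26 41 41 41 42 43 42 42 44 47 44 42 37 31 28 27 28 30 40 54 69 85 93 99 98 95 92 90 92 96 99 104 104 103 102 102 100 98 88 79 72 67
scene 70 px/mm 0.26 40 40 41 41 41 42 43 42 42 42 41 40 37 33 30 29 27 28 29 42 57 73 89 95 99 97 94 92 89 93 98 99 100 101 102 102 102 98 90 71 52
scene 110 px/mm 0.26 42 41 42 43 47 49 48 46 44 42 41 39 38 37 34 31 28 26 25 29 37 56 73 85 95 97 97 93 89 86 84 83 81 80 80 82 84 82 79 75 72
scene 150 px/mm 0.26 74 74 73 72 73 75 78 80 82 83 84 84 84 84 87 91 103 119 134 144 143 130 114 96 84 81 80 80 80 80 79 78 78 79 80 79 79 78 78 77 76
```

The bar's top edge is centred within 0.5 mm of the fit in the wrist view, so the track pose holds. Draw the carrier over the bar at track y ≈ +70 mm.

{"name": "play_rows", "arguments": {
  "travel": [
    [-0.3,0.68,0],
    [-0.3,0.68,0],
    [-0.3,0.68,0],
    [-0.31,0.68,0],
    [-0.31,0.69,0],
    [-0.31,0.69,0],
    [-0.3,0.69,0],
    [0,0,0]
  ],
  "twist": [0,0,0,0,0,0,0,0]
}}

```text
t: 10.7
eef_pos: [0.5297, 0.0813, 0.37]
ee_rot: [-3.141, 0.001, -1.498]
force: [1.0, -0.0, -4.9]
width: 0.0114
gripper_force: 40.0
```

```bash
python3 go.py .5315 .081 .327 -1.499
```

```text
t 10.7 pos [0.5297 0.0813 0.37  ] rpy [-3.141e+00  1.000e-03 -1.498e+00] w 0.0114 F [ 1.  -0.  -4.9] q [ 0.52  0.07 -0.08 -0.   -1.42 -0.45]
units tool xyz [ 0.02 -0.07  1.72] twist 0.00
```

{"name": "play_rows", "arguments": {
  "travel": [
    [0,-0.04,0.6],
    [0,-0.03,0.6],
    [0,0,0.5],
    [0,0,0.1],
    [0,0,0]
  ],
  "twist": [0,0,0,0,0]
}}

```text
t: 11.32
eef_pos: [0.5325, 0.0802, 0.3243]
ee_rot: [3.14, -0.001, -1.5]
force: [-3.9, -0.7, 3.5]
width: 0.0117
gripper_force: 40.0
```

{"name": "play_rows", "arguments": {
  "travel": [
    [0,0,0.08],
    [0,0,0]
  ],
  "twist": [0,0]
}}

```text
t: 11.58
eef_pos: [0.5328, 0.08, 0.3239]
ee_rot: [-3.141, -0.001, -1.5]
force: [-7.1, -2.2, 11.5]
width: 0.0116
gripper_force: 40.0
```

{"name": "play_rows", "arguments": {
  "travel": [
    [0,0.07,-0.05],
    [0,0,0]
  ],
  "twist": [0,0]
}}

```text
t: 11.82
eef_pos: [0.5317, 0.0806, 0.3241]
ee_rot: [-3.14, 0.0, -1.5]
force: [-0.9, -0.8, 4.5]
width: 0.0119
gripper_force: 40.0
```

```bash
python3 - <<'E'
from w import *
go([.5315,.081,.324])
f=imaging.grab_frame("scene");g=wrist()
cv2.imwrite("pics/s3.png",cv2.hconcat([cv2.resize(f["pixels"][60:260,140:400,::-1],(390,300)),cv2.resize(g["pixels"][:,:,::-1],(400,300))]))
E
```

```text
t 11.82 pos [0.5317 0.0806 0.3241] rpy [-3.14  0.   -1.5 ] w 0.0119 F [-0.9 -0.8  4.5] q [ 0.52  0.09 -0.16  0.   -1.32 -0.44]
units tool xyz [-0.02  0.01  0.  ]
```

View pics/s3.png

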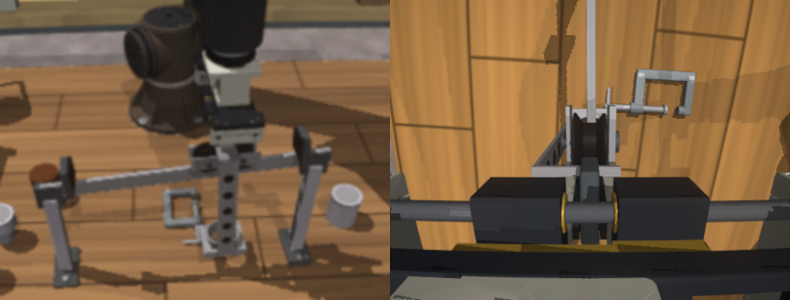

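The bar enters the wheel groove between the plates (crop col ~590), with the strap on the far side. Let go.

{"name": "play_rows", "arguments": {
  "travel": [
    [0,0,0],
    [0,0,0],
    [0,0,0],
    [0,0,0],
    [0,0,0],
    [0,0,0],
    [0,0,0],
    [0,0,0]
  ],
  "twist": [0,0,0,0,0,0,0,0],
  "fingers": 1
}}

```text
t: 12.92
eef_pos: [0.5311, 0.0807, 0.3236]
ee_rot: [-3.142, 0.0, -1.5]
force: [-0.2, -0.5, 0.5]
width: 0.0848
gripper_force: 0.0
```

{"name": "play_rows", "arguments": {
  "travel": [
    [0,0,0],
    [0,0,0],
    [0,0,0],
    [0,0,0],
    [0,0,0],
    [0,0,0]
  ],
  "twist": [0,0,0,0,0,0]
}}

```text
t: 13.68
eef_pos: [0.5311, 0.0807, 0.3236]
ee_rot: [3.142, 0.0, -1.5]
force: [0.4, -0.1, 0.3]
width: 0.0879
gripper_force: 0.0
```

```bash
python3 - <<'E'
from w import *
go([.5315,.081,.324])
f=imaging.grab_frame("scene");print(models.boxes_of("carrier","scene")[:1])
R,t=trk_pose([.5365,.0113,.072])
for y in(.07,-.13): 
    tc=R@np.array([0,y,-.210])+t; print(y,proj(f,tc+R@np.array([0.04,0,.12])))
E
```

```text
t 13.68 pos [0.5311 0.0807 0.3236] rpy [ 3.142  0.    -1.5  ] w 0.0879 F [ 0.4 -0.1  0.3] q [ 0.52  0.09 -0.16 -0.   -1.32 -0.44]
units tool xyz [-0.01 -0.02 -0.02] 
[{'extent': [240.8, 196.0, 49.0, 81.0], 'confidence': 0.63}]
0.07 [[290.7877146  202.09739368]]
-0.13 [[218.00453152 211.29677129]]
```

{"name": "play_rows", "arguments": {
  "travel": [
    [0,0,-0.9],
    [0,0,-0.9],
    [0,0,-0.9],
    [0,0,-0.9]
  ],
  "twist": [0,0,0,0]
}}

```text
t: 14.28
eef_pos: [0.5311, 0.0807, 0.4143]
ee_rot: [-3.142, -0.0, -1.5]
force: [0.2, 0.2, 0.4]
width: 0.0877
gripper_force: 0.0
```

```bash
python3 - <<'E'
from w import *
go([.62,-.14,.42])
f=wrist();print(f["T_tool_cam"].round(3))
F={c:imaging.grab_frame(c) for c in("scene","top")}
for c in F: print(c,models.boxes_of("carrier",c)[:1])
R,t=trk_pose([.5365,.0113,.072])
cp=lambda x:(R,R@np.array([0,x[0],-.210])+t)
for c,uv in(("scene",(218,205)),("top",(290,190))):
    m=nearest("carrier",c,uv,40)
    if m is not None: print(c,fit([(F[c],m)],CAR,cp,[-.12],[.02]))
E
```

```text
t 14.28 pos [0.5311 0.0807 0.4143] rpy [-3.142 -0.    -1.5  ] w 0.0877 F [0.2 0.2 0.4] q [ 0.52  0.06  0.01  0.   -1.52 -0.44]
units tool xyz [ 9.06 -2.92 -0.23] 
[[ 0.    -0.96  -0.279  0.075]
 [ 1.     0.     0.    -0.001]
 [ 0.    -0.279  0.96  -0.14 ]
 [ 0.     0.     0.     1.   ]]
scene [{'extent': [220.6, 196.3, 48.1, 82.8], 'confidence': 0.97}]
top [{'extent': [286.6, 188.6, 43.9, 45.8], 'confidence': 0.86}]
scene (array([-0.11523437]), np.float64(0.9204741499248706))
top (array([-0.11730469]), np.float64(0.7852015010605319))
```

{"name": "play_rows", "arguments": {
  "travel": [
    [1,-0.33,0],
    [1,-0.33,0],
    [1,-0.33,0],
    [1,-0.33,0],
    [1,-0.33,0],
    [1,-0.33,0],
    [1,-0.33,0],
    [1,-0.33,0]
  ],
  "twist": [0,0,0,0,0,0,0,0]
}}

```text
t: 15.62
eef_pos: [0.6113, -0.1149, 0.4126]
ee_rot: [3.14, 0.0, -1.5]
force: [0.2, 0.1, 0.7]
width: 0.0876
gripper_force: 0.0
```

{"name": "play_rows", "arguments": {
  "travel": [
    [0,0,0],
    [0,0,0],
    [0,0,0],
    [0,0,0],
    [0,0,0],
    [0,0,0],
    [0,0,0],
    [0,0,0]
  ],
  "twist": [1,1,1,1,1,1,1,1]
}}

```text
t: 16.62
eef_pos: [0.611, -0.1141, 0.4127]
ee_rot: [3.141, -0.001, -2.705]
force: [-0.4, 1.1, 0.1]
width: 0.0876
gripper_force: 0.0
```

{"name": "play_rows", "arguments": {
  "travel": [
    [0,0,0],
    [0,0,0],
    [0,0,0],
    [-1,0,0],
    [-1,0,0],
    [-1,0,0],
    [-1,0,0],
    [-1,0,0]
  ],
  "twist": [1,1,0.48,0,0,0,0,0]
}}

```text
t: 17.62
eef_pos: [0.7366, -0.1053, 0.4124]
ee_rot: [3.142, -0.002, -3.072]
force: [-0.4, -0.4, 0.4]
width: 0.0877
gripper_force: 0.0
```

{"name": "play_rows", "arguments": {
  "travel": [
    [-1,0,0],
    [-1,0,0],
    [-1,0,0],
    [-1,0,0],
    [-1,0,0],
    [-1,0,0]
  ],
  "twist": [0,0,0,0,0,0]
}}

```text
t: 18.38
eef_pos: [0.8861, -0.0948, 0.4126]
ee_rot: [-3.142, -0.001, -3.072]
force: [0.8, 0.1, 0.6]
width: 0.0876
gripper_force: 0.0
```

```bash
python3 go.py .62 -.14 .42 -3.07
```

```text
t 18.38 pos [ 0.8861 -0.0948  0.4126] rpy [-3.142e+00 -1.000e-03 -3.072e+00] w 0.0876 F [0.8 0.1 0.6] q [ 0.11  0.81  1.15 -0.   -1.92 -1.61]
units tool xyz [10.75 -1.06 -0.28] twist -0.01
```

{"name": "play_rows", "arguments": {
  "travel": [
    [-1,0,0],
    [-1,0,0],
    [-1,0,0],
    [-1,0,0]
  ],
  "twist": [0,0,0,0]
}}

```text
t: 18.88
eef_pos: [0.9364, -0.083, 0.3866]
ee_rot: [-3.127, 0.055, -3.071]
force: [-0.0, 1.0, -0.4]
width: 0.0877
gripper_force: 0.0
```

```bash
python3 go.py .62 -.14 .42 -3.07
```

```text
t 18.88 pos [ 0.9364 -0.083   0.3866] rpy [-3.127  0.055 -3.071] w 0.0877 F [-0.   1.  -0.4] q [ 0.12  0.89  1.25  0.02 -1.88 -1.62]
units tool xyz [12.69 -1.41 -2.01] twist -0.01
```

The reach limit tilts the tool outward, as wanted. Push on.

{"name": "play_rows", "arguments": {
  "travel": [
    [-1,-0.1,-0.5],
    [-1,-0.1,-0.5],
    [-1,-0.1,-0.5],
    [-1,-0.1,-0.5],
    [-1,-0.1,-0.5],
    [-1,-0.1,-0.5],
    [-1,-0.1,-0.5],
    [-1,-0.1,-0.5]
  ],
  "twist": [0,0,0,0,0,0,0,0]
}}

```text
t: 19.88
eef_pos: [0.9787, -0.0746, 0.42]
ee_rot: [-3.085, 0.206, -3.066]
force: [0.2, -0.6, 0.0]
width: 0.0878
gripper_force: 0.0
```

```bash
python3 go.py .62 -.14 .42 -3.07
```

```text
t 19.88 pos [ 0.9787 -0.0746  0.42  ] rpy [-3.085  0.206 -3.066] w 0.0878 F [ 0.2 -0.6  0. ] q [ 0.15  0.87  1.25  0.07 -1.75 -1.63]
units tool xyz [14.2  -1.69 -2.87] twist 0.03
```

{"name": "play_rows", "arguments": {
  "travel": [
    [-1,-0.4,-0.5],
    [-1,-0.4,-0.5],
    [-1,-0.4,-0.5],
    [-1,-0.4,-0.5],
    [-1,-0.4,-0.5],
    [-1,-0.4,-0.5],
    [-1,-0.4,-0.5],
    [-1,-0.4,-0.5]
  ],
  "twist": [0,0,0,0,0,0,0,0]
}}

```text
t: 20.88
eef_pos: [1.0051, -0.1191, 0.4814]
ee_rot: [-3.035, 0.368, -3.052]
force: [0.1, -0.3, -0.1]
width: 0.0875
gripper_force: 0.0
```

```bash
python3 go.py .62 -.14 .42 -3.07
```

```text
t 20.88 pos [ 1.0051 -0.1191  0.4814] rpy [-3.035  0.368 -3.052] w 0.0875 F [ 0.1 -0.3 -0.1] q [ 0.11  0.83  1.25  0.12 -1.63 -1.59]
units tool xyz [15.27  0.2  -3.29] twist 0.12
```

{"name": "play_rows", "arguments": {
  "travel": [
    [-1,1,-0.5],
    [-1,1,-0.5],
    [-1,1,-0.5],
    [-1,1,-0.5],
    [-1,1,-0.5],
    [-1,1,-0.5],
    [-1,1,-0.5],
    [-1,1,-0.5]
  ],
  "twist": [0,0,0,0,0,0,0,0]
}}

```text
t: 21.88
eef_pos: [1.0202, 0.104, 0.5467]
ee_rot: [-3.003, 0.508, -3.033]
force: [0.3, -0.2, -0.9]
width: 0.0873
gripper_force: 0.0
```

```bash
cat >> go.py <<'E'
def tilt():
    R=Ro.from_euler("xyz",arm.get_state()["ee_rot"]).as_matrix();z=R[:,2]
    y=np.cross([0,0,1],z);y/=np.linalg.norm(y)   # horizontal, tool y wanted along +-y
    d=np.arctan2(y@R[:,0],y@R[:,1]);d=(d+np.pi/2)%np.pi-np.pi/2
    print("tilt %.3f az %.3f twist units to level y %.2f"%(np.arccos(-z[2]),np.arctan2(z[1],z[0]),-d/.15))
E
python3 -c "
from go import *
go([.62,-.14,.42]);tilt()"
```

```text
t 21.88 pos [1.0202 0.104  0.5467] rpy [-3.003  0.508 -3.033] w 0.0873 F [ 0.3 -0.2 -0.9] q [ 0.38  0.81  1.25  0.26 -1.55 -1.82]
units tool xyz [17.29 -8.41 -2.69] 
tilt 0.525 az -0.171 twist units to level y 1.62
```

```bash
cat > kin.py <<'E'
import numpy as np
from scipy.optimize import least_squares
D=np.array([[.359,.012,-1.224,.1986,-.6446,.2446],[.31,.23,-1.49,.1986,-.645,.3761],[.15,.03,-1.44,.5788,-.0844,.3757],[.28,.14,-1.42,.6543,.0364,.3494],[.07,-.08,-1.42,.5297,.0813,.37],[.09,-.16,-1.32,.5317,.0806,.3241],[.06,.01,-1.52,.5311,.0807,.4143],[.81,1.15,-1.92,.8861,-.0948,.4126],[.89,1.25,-1.88,.9364,-.083,.3866]])
def fk(p,q2,q3,q5):
    a,h,L1,Lf,b,Dt,o=p
    f=q2-q3+b; ph=q2-q3-q5
    return a+L1*np.sin(q2)+Lf*np.cos(f)+Dt*np.cos(ph), h+L1*np.cos(q2)-Lf*np.sin(f)-Dt*np.sin(ph)
def res(p):
    r,z=fk(p,*D[:,:3].T); return np.r_[r-np.sqrt(D[:,3]**2+D[:,4]**2-p[6]**2),z-D[:,5],(p[5]-.3)*.01]
s=least_squares(res,[.0,.4,.4,.4,0,.3,.193]);p=s.x
print("a,h,L1,Lf,b,Dt,off",p.round(3),"max res",abs(s.fun).max().round(4))
for nm,x,y,z in(("tin",.469,-.371,.066),("tinup",.469,-.371,.16),("ring home",.546,-.118,.087),("ring raised",.540,-.118,.135),("pre",.47,-.118,.135),("pre2",.43,-.118,.135)):
    r=np.sqrt(x*x+y*y-p[6]**2); out=[]
    for th in np.arange(.4,1.01,.1):
        ok=None
        for g in([.2,0.,],[0,-.6],[.5,.5],[-.6,-.6],[-1.2,-.5]):
            f=lambda q:np.array(fk(p,q[0],q[1],q[0]-q[1]-(np.pi/2-th)))-[r,z]
            u=least_squares(f,g)
            q2,q3=u.x;q5=q2-q3-(np.pi/2-th)
            if u.cost<1e-8 and -1.43<q2<2.12 and -1.02<q3<1.25 and -3.05<q5<0: ok=(q2,q3,q5)
        out.append("%.1f:%s"%(th,"-" if ok is None else "%.2f/%.2f/%.2f"%ok))
    print(nm,round(r,3),*out)
E
python3 kin.py
```

```text
a,h,L1,Lf,b,Dt,off [0.018 0.197 0.587 0.464 0.018 0.337 0.142] max res 0.0025
tin 0.581 0.4:0.29/-0.66/-0.22 0.5:0.28/-0.73/-0.05 0.6:- 0.7:- 0.8:- 0.9:- 1.0:-
tinup 0.581 0.4:0.14/-0.56/-0.46 0.5:0.12/-0.64/-0.31 0.6:0.10/-0.71/-0.16 0.7:- 0.8:- 0.9:- 1.0:-
ring home 0.54 0.4:0.20/-0.72/-0.25 0.5:0.19/-0.79/-0.09 0.6:- 0.7:- 0.8:- 0.9:- 1.0:-
ring raised 0.534 0.4:0.11/-0.68/-0.38 0.5:0.09/-0.75/-0.23 0.6:0.08/-0.83/-0.07 0.7:- 0.8:- 0.9:- 1.0:-
pre 0.463 0.4:-0.00/-0.81/-0.37 0.5:-0.03/-0.88/-0.22 0.6:-0.04/-0.95/-0.06 0.7:- 0.8:- 0.9:- 1.0:-
pre2 0.423 0.4:-0.08/-0.87/-0.37 0.5:-0.10/-0.94/-0.23 0.6:-0.12/-1.01/-0.08 0.7:- 0.8:- 0.9:- 1.0:-
```

{"name": "play_rows", "arguments": {
  "travel": [
    [-1,1,-0.5],
    [-1,1,-0.5],
    [-1,1,-0.5],
    [-1,1,-0.5],
    [-1,1,-0.5]
  ],
  "twist": [0,0,0,0,0]
}}

```text
t: 22.5
eef_pos: [1.0106, 0.2275, 0.5866]
ee_rot: [-2.992, 0.61, -3.015]
force: [1.0, -0.5, 0.3]
width: 0.0877
gripper_force: 0.0
```

```bash
python3 -c "
from go import *
go([.25,-.58,.38]);tilt()"
```

```text
t 22.5 pos [1.0106 0.2275 0.5866] rpy [-2.992  0.61  -3.015] w 0.0877 F [ 1.  -0.5  0.3] q [ 0.52  0.8   1.25  0.36 -1.5  -1.94]
units tool xyz [ 32.81 -29.8   -8.51] 
tilt 0.626 az -0.130 twist units to level y 1.40
```

{"name": "play_rows", "arguments": {
  "travel": [
    [1,-0.91,-0.26],
    [1,-0.91,-0.26],
    [1,-0.91,-0.26],
    [1,-0.91,-0.26],
    [1,-0.91,-0.26],
    [1,-0.91,-0.26],
    [1,-0.91,-0.26],
    [1,-0.91,-0.26]
  ],
  "twist": [0,0,0,0,0,0,0,0]
}}

```text
t: 23.5
eef_pos: [0.8292, 0.0328, 0.5388]
ee_rot: [-2.992, 0.61, -3.015]
force: [0.3, 0.5, 0.8]
width: 0.0878
gripper_force: 0.0
```

{"name": "play_rows", "arguments": {
  "travel": [
    [1,-0.91,-0.26],
    [1,-0.91,-0.26],
    [1,-0.91,-0.26],
    [1,-0.91,-0.26],
    [1,-0.91,-0.26],
    [1,-0.91,-0.26],
    [1,-0.91,-0.26],
    [1,-0.91,-0.26]
  ],
  "twist": [0,0,0,0,0,0,0,0]
}}

```text
t: 24.5
eef_pos: [0.6437, -0.1644, 0.489]
ee_rot: [-2.991, 0.61, -3.015]
force: [0.3, 1.5, -0.1]
width: 0.0879
gripper_force: 0.0
```

```bash
python3 -c "
from go import *
go([.25,-.58,.38]);tilt()"
```

```text
t 24.5 pos [ 0.6437 -0.1644  0.489 ] rpy [-2.991  0.61  -3.015] w 0.0879 F [ 0.3  1.5 -0.1] q [ 0.12 -0.08 -0.2   0.2  -0.85 -1.7 ]
units tool xyz [ 17.02 -15.32  -4.34] 
tilt 0.626 az -0.131 twist units to level y 1.41
```

{"name": "play_rows", "arguments": {
  "travel": [
    [1,-0.91,-0.26],
    [1,-0.91,-0.26],
    [1,-0.91,-0.26],
    [1,-0.91,-0.26],
    [1,-0.91,-0.26],
    [1,-0.91,-0.26],
    [1,-0.91,-0.26],
    [1,-0.91,-0.26]
  ],
  "twist": [0,0,0,0,0,0,0,0]
}}

```text
t: 25.5
eef_pos: [0.4582, -0.3616, 0.4392]
ee_rot: [-2.99, 0.61, -3.014]
force: [0.5, -0.2, -0.9]
width: 0.0874
gripper_force: 0.0
```

{"name": "play_rows", "arguments": {
  "travel": [
    [1,-0.91,0],
    [1,-0.91,0],
    [1,-0.91,0],
    [1,-0.91,0],
    [1,-0.91,0],
    [1,-0.91,0]
  ],
  "twist": [0,0,0,0,0,0]
}}

```text
t: 26.25
eef_pos: [0.3417, -0.5128, 0.3696]
ee_rot: [-2.99, 0.609, -3.015]
force: [0.6, 0.7, -0.5]
width: 0.0876
gripper_force: 0.0
```

```bash
python3 -c "
from go import *
go([.25,-.56,.15]);tilt()"
```

```text
t 26.25 pos [ 0.3417 -0.5128  0.3696] rpy [-2.99   0.609 -3.015] w 0.0876 F [ 0.6  0.7 -0.5] q [-0.96  0.04 -0.06 -0.51 -1.08 -0.37]
units tool xyz [ 8.21 -0.64  5.14] 
tilt 0.625 az -0.133 twist units to level y 1.42
```

{"name": "play_rows", "arguments": {
  "travel": [
    [0,0,0],
    [0,0,0]
  ],
  "twist": [0.7,0.7]
}}

```text
t: 26.5
eef_pos: [0.3419, -0.5126, 0.3694]
ee_rot: [3.14, 0.624, 3.006]
force: [-0.1, 0.3, 0.3]
width: 0.0876
gripper_force: 0.0
```

```bash
cat > pre.py <<'E'
import sys
from go import *
b=float(sys.argv[1]); R=Ro.from_euler("xyz",arm.get_state()["ee_rot"]).as_matrix()
go(np.array([.469,-.371,.063])-b*R[:,2]);tilt()
E
python3 pre.py .1; python3 - <<'E'
from h import *
F={c:imaging.grab_frame(c) for c in("scene","top")}
R,t=trk_pose([.5365,.0113,.072])
cp=lambda x:(R@Ro.from_euler("y",x[1]).as_matrix(),R@Ro.from_euler("y",x[1]).as_matrix()@np.array([0,0,-.210])+R@np.array([0,x[0],0])+t)
v=[(F[c],m) for c,uv in(("scene",(216,205)),("top",(290,190))) if (m:=nearest("carrier",c,uv,40)) is not None]
x,s=fit(v,CAR,cp,[-.12,0],[.02,.05]);print(len(v),"rail y, swing",x,s)
Rc,tc=cp(x);print("ring mouth",tc+Rc@[0,0,.026],"axis",Rc[:,2])
v=[(F[c],m) for c,uv in(("scene",(142,208)),("top",(367,218))) if (m:=nearest("tin",c,uv,15)) is not None]
if v:print("tin",fit(v,TIN,up_pose,[.469,-.371],[.01,.01]))
E
```

```text
t 26.5 pos [ 0.3419 -0.5126  0.3694] rpy [3.14  0.624 3.006] w 0.0876 F [-0.1  0.3  0.3] q [-0.96  0.04 -0.06 -0.51 -1.08 -0.59]
units tool xyz [3.7  6.28 8.45] 
tilt 0.624 az -0.133 twist units to level y -0.01
2 rail y, swing [-0.13024396  0.03745224] 0.8397843239112274
ring mouth [ 0.5380522  -0.10599274  0.05949157] axis [ 0.04236108 -0.06683335  0.99686451]
tin (array([ 0.46866461, -0.37148035]), np.float64(0.9331431859939152))
```

{"name": "play_rows", "arguments": {
  "travel": [
    [0.41,0.7,0.94],
    [0.41,0.7,0.94],
    [0.41,0.7,0.94],
    [0.41,0.7,0.94],
    [0.41,0.7,0.94],
    [0.41,0.7,0.94],
    [0.41,0.7,0.94],
    [0.41,0.7,0.94]
  ],
  "twist": [0,0,0,0,0,0,0,0]
}}

```text
t: 27.8
eef_pos: [0.404, -0.3785, 0.1686]
ee_rot: [-3.139, 0.625, 3.014]
force: [-0.3, 0.4, -0.1]
width: 0.0875
gripper_force: 0.0
```

```bash
python3 pre.py .0
```

```text
t 27.8 pos [ 0.404  -0.3785  0.1686] rpy [-3.139  0.625  3.014] w 0.0875 F [-0.3  0.4 -0.1] q [-0.66  0.06 -0.5  -0.61 -0.54 -0.58]
units tool xyz [0.41 0.64 4.91] 
tilt 0.625 az -0.132 twist units to level y 0.02
```

{"name": "play_rows", "arguments": {
  "travel": [
    [0.2,0.32,0.4],
    [0.21,0.32,0.6],
    [0,0,0.8],
    [0,0,0.8],
    [0,0,0.8]
  ],
  "twist": [0,0,0,0,0]
}}

```text
t: 28.42
eef_pos: [0.4477, -0.3693, 0.0937]
ee_rot: [-3.139, 0.626, 3.012]
force: [-0.2, 0.4, -0.1]
width: 0.0874
gripper_force: 0.0
```

```bash
python3 pre.py .0
```

```text
t 28.43 pos [ 0.4477 -0.3693  0.0937] rpy [-3.139  0.626  3.012] w 0.0874 F [-0.2  0.4 -0.1] q [-0.62  0.21 -0.49 -0.77 -0.41 -0.43]
units tool xyz [0.03 0.05 1.5 ] 
tilt 0.626 az -0.133 twist units to level y 0.02
```

{"name": "play_rows", "arguments": {
  "travel": [
    [0.02,0.03,0.75],
    [0.01,0.02,0.75],
    [0,0,0]
  ],
  "twist": [0,0,0]
}}

```text
t: 28.8
eef_pos: [0.4683, -0.3705, 0.0619]
ee_rot: [-3.142, 0.623, 3.01]
force: [-0.6, -1.0, -0.9]
width: 0.0874
gripper_force: 0.0
```

```bash
python3 - <<'E'
from w import *
R=Ro.from_euler("xyz",arm.get_state()["ee_rot"]).as_matrix()
go([.4687,-.3713,.063]);tilt()
f=wrist();im=f["pixels"][:,:,::-1].copy();draw(f,im,TIN,np.eye(3),np.array([.4687,-.3713,0]),(0,255,0))
g=imaging.grab_frame("scene");a=g["pixels"][150:250,90:220,::-1]
cv2.imwrite("pics/g4.png",cv2.hconcat([cv2.resize(im,(400,300)),cv2.resize(a,(390,300))]))
E
```

```text
t 28.8 pos [ 0.4683 -0.3705  0.0619] rpy [-3.142  0.623  3.01 ] w 0.0874 F [-0.6 -1.  -0.9] q [-0.62  0.29 -0.46 -0.85 -0.38 -0.34]
units tool xyz [-0.04 -0.03 -0.03] 
tilt 0.623 az -0.131 twist units to level y 0.00
```

View pics/g4.png

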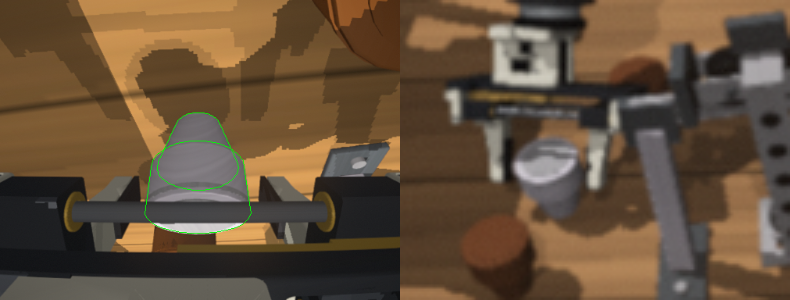

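The tin model lies exactly on the tin (wrist crop 197,170), between the fingers. Grip.

{"name": "play_rows", "arguments": {
  "travel": [
    [0,0,0],
    [0,0,0],
    [0,0,0],
    [0,0,0]
  ],
  "twist": [0,0,0,0],
  "fingers": 0.6,
  "newtons": 35
}}

```text
t: 29.4
eef_pos: [0.4683, -0.3706, 0.0638]
ee_rot: [-3.14, 0.626, 3.012]
force: [-1.7, -0.1, 5.6]
width: 0.0652
gripper_force: 35.0
```

```bash
python3 go.py .42 -.12 .19
```

```text
t 29.4 pos [ 0.4683 -0.3706  0.0638] rpy [-3.14   0.626  3.012] w 0.0652 F [-1.7 -0.1  5.6] q [-0.62  0.29 -0.46 -0.85 -0.38 -0.35]
units tool xyz [-0.35  9.68 -5.99]
```

{"name": "play_rows", "arguments": {
  "travel": [
    [-0.58,0,-0.81],
    [-0.58,0,-0.81],
    [-0.58,0,-0.81],
    [0.21,0.92,-0.15],
    [0.21,0.92,-0.15],
    [0.21,0.92,-0.15],
    [0.21,0.92,-0.15],
    [0.21,0.92,-0.15]
  ],
  "twist": [0,0,0,0,0,0,0,0]
}}

```text
t: 30.4
eef_pos: [0.4483, -0.2663, 0.1369]
ee_rot: [-3.131, 0.619, 3.008]
force: [-2.1, -2.4, -2.1]
width: 0.0659
gripper_force: 35.0
```

{"name": "play_rows", "arguments": {
  "travel": [
    [0.21,0.92,-0.15],
    [0.21,0.92,-0.15],
    [0.21,0.92,-0.15],
    [0.21,0.92,-0.15],
    [0.21,0.92,-0.15]
  ],
  "twist": [0,0,0,0,0]
}}

```text
t: 31.02
eef_pos: [0.4291, -0.19, 0.146]
ee_rot: [3.065, 0.605, 3.009]
force: [-0.4, 1.1, -2.0]
width: 0.0658
gripper_force: 35.0
```

```bash
python3 -c "
from go import *
go([.43,-.108,.128]);go([.528,-.108,.128]);tilt()"
```

```text
t 31.02 pos [ 0.4291 -0.19    0.146 ] rpy [3.065 0.605 3.009] w 0.0658 F [-0.4  1.1 -2. ] q [ 0.01 -0.13 -1.02  0.04 -0.07 -1.73]
units tool xyz [0.74 3.22 0.61] 
t 31.02 pos [ 0.4291 -0.19    0.146 ] rpy [3.065 0.605 3.009] w 0.0658 F [-0.4  1.1 -2. ] q [ 0.01 -0.13 -1.02  0.04 -0.07 -1.73]
units tool xyz [-2.46  3.57  2.86] 
tilt 0.609 az 0.001 twist units to level y -0.73
```

{"name": "play_rows", "arguments": {
  "travel": [
    [-0.1,0.9,0.1],
    [-0.2,0.9,0.2],
    [-0.4,0.7,0.5],
    [-0.5,0.6,0.6],
    [-0.5,0.3,0.6],
    [0,0,0]
  ],
  "twist": [0,0,0,0,0,0]
}}

```text
t: 31.78
eef_pos: [0.5042, -0.1362, 0.1433]
ee_rot: [3.012, 0.585, 3.013]
force: [-1.6, -0.0, -1.9]
width: 0.0656
gripper_force: 35.0
```

```bash
cat > look.py <<'E'
import sys
from w import *
go([.528,-.107,.13]);tilt()
F={c:imaging.grab_frame(c) for c in("scene","top")}
R,t=trk_pose([.5365,.0113,.072])
cp=lambda x:(R@Ro.from_euler("y",x[1]).as_matrix(),R@Ro.from_euler("y",x[1]).as_matrix()@np.array([0,0,-.210])+R@np.array([0,x[0],0])+t)
v=[(F[c],m) for c,uv in(("scene",(216,205)),) if (m:=nearest("carrier",c,uv,40)) is not None]
if v: x,s=fit(v,CAR,cp,[-.13,0.03],[.01,.03]);print("rail y, swing",x,s)
else: x=[-.13,.035]
Rc,tc=cp(x);print("ring mouth",tc+Rc@[0,0,.026],"axis",Rc[:,2])
f=wrist();im=f["pixels"][:,:,::-1].copy()
draw(f,im,CAR[:2],Rc,tc,(0,255,0))
i2=F["scene"]["pixels"][:,:,::-1].copy();i2=cv2.resize(i2[150:270,150:290],(385,330),interpolation=cv2.INTER_CUBIC)
cv2.imwrite(sys.argv[1],cv2.hconcat([cv2.resize(im,(415,330)),i2]))
E
python3 look.py pics/l5.png
```

```text
t 31.77 pos [ 0.5042 -0.1362  0.1433] rpy [3.012 0.585 3.013] w 0.0656 F [-1.6 -0.  -1.9] q [ 0.1  -0.02 -0.98  0.2  -0.   -1.97]
units tool xyz [-0.37  1.15  1.04] 
tilt 0.598 az 0.103 twist units to level y -1.29
rail y, swing [-0.13049301  0.0410981 ] 0.940441073184436
ring mouth [ 0.53740162 -0.10629058  0.05950048] axis [ 0.04599398 -0.06656132  0.9967217 ]
```

View pics/l5.png

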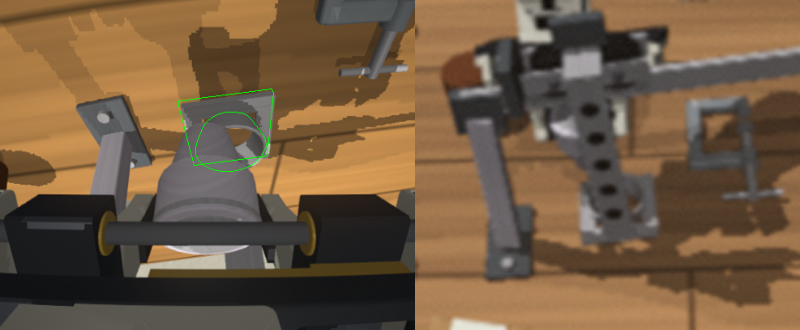

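{"name": "play_rows", "arguments": {
  "travel": [
    [0,0.4,0.1],
    [-0.1,0.4,0.3],
    [-0.2,0.3,0.5],
    [0,0,0]
  ],
  "twist": [-0.2,-0.2,-0.2,0]
}}

```text
t: 32.48
eef_pos: [0.5251, -0.1165, 0.1347]
ee_rot: [3.051, 0.588, 3.122]
force: [-0.6, 0.7, -1.5]
width: 0.0659
gripper_force: 35.0
```

```bash
cat > st.py <<'E'
from go import *
# tin pose assuming it was gripped upright with tool rpy (-3.140,.626,3.012), TCP 63.5 mm above its underside
Rg=Ro.from_euler("xyz",[-3.140,.626,3.012]).as_matrix(); loc=Rg.T@np.array([.4687-.4683,-.3713+.3706,-.0638])
s=arm.get_state();R=Ro.from_euler("xyz",s["ee_rot"]).as_matrix()
ax=R@Rg.T[:,2]; b=s["eef_pos"]+R@loc
A=np.array([.046,-.0666,.9967]);M=np.array([.5374,-.1063,.0595])
sh=b+.04*ax; print("tin bottom",b.round(4),"axis",ax.round(3),"bottom-mouth along ring",round((b-M)@A*1e3,1),"lateral",((b-M)-((b-M)@A)*A).round(4)*1e3,"shoulder-mouth",((sh-M)*1e3).round(1))
go(s["eef_pos"]+(M+A*.0-sh));tilt()
E
python3 st.py
```

```text
tin bottom [ 0.5232 -0.1123  0.071 ] axis [ 0.038 -0.075  0.996] bottom-mouth along ring 11.2 lateral [-14.7  -5.3   0.3] shoulder-mouth [-12.7  -9.   51.4]
t 32.48 pos [ 0.5251 -0.1165  0.1347] rpy [3.051 0.588 3.122] w 0.0659 F [-0.6  0.7 -1.5] q [ 0.14  0.03 -0.94  0.14 -0.   -1.85]
units tool xyz [0.72 0.19 2.01] 
tilt 0.594 az 0.142 twist units to level y -0.90
```

{"name": "play_rows", "arguments": {
  "travel": [
    [-0.1,0.15,0.25],
    [-0.05,0.12,0.24],
    [0,0,0]
  ],
  "twist": [0,0,0]
}}

```text
t: 32.85
eef_pos: [0.5344, -0.1116, 0.1274]
ee_rot: [3.045, 0.586, 3.12]
force: [0.3, 0.4, -2.0]
width: 0.0654
gripper_force: 35.0
```

```bash
python3 st.py; python3 look.py pics/l6.png
```

```text
tin bottom [ 0.5324 -0.1072  0.0638] axis [ 0.04  -0.08   0.996] bottom-mouth along ring 4.1 lateral [-5.2 -0.6  0.2] shoulder-mouth [-3.4 -4.  44.1]
t 32.85 pos [ 0.5344 -0.1116  0.1274] rpy [3.045 0.586 3.12 ] w 0.0654 F [ 0.3  0.4 -2. ] q [ 0.15  0.06 -0.91  0.09 -0.   -1.8 ]
units tool xyz [0.87 0.02 1.55] 
tilt 0.593 az 0.151 twist units to level y -0.96
t 32.85 pos [ 0.5344 -0.1116  0.1274] rpy [3.045 0.586 3.12 ] w 0.0654 F [ 0.3  0.4 -2. ] q [ 0.15  0.06 -0.91  0.09 -0.   -1.8 ]
units tool xyz [ 0.16  0.2  -0.21] 
tilt 0.593 az 0.151 twist units to level y -0.96
rail y, swing [-0.13033761  0.04320521] 0.9326213592233009
ring mouth [ 0.53700419 -0.10616497  0.05952761] axis [ 0.0480933  -0.06640369  0.99663312]
```

View pics/l6.png

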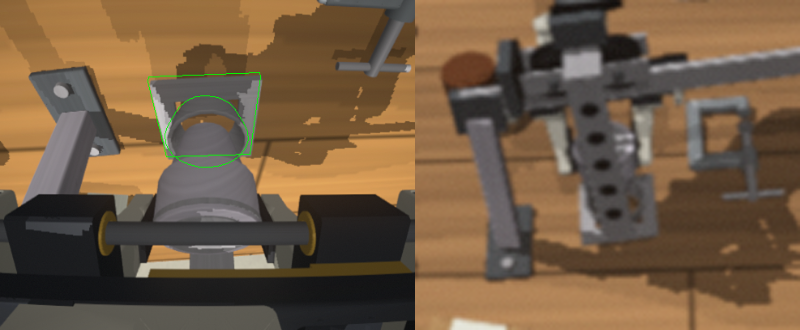

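The tin is centred over the ring opening (crop 205,140), with its axis matching the ring's. Lower it.

{"name": "play_rows", "arguments": {
  "travel": [
    [0.12,0,0.27],
    [0.15,0,0.27],
    [0.15,0,0.27],
    [0.15,0,0.27],
    [0,0,0]
  ],
  "twist": [0,0,0,0,0]
}}

```text
t: 33.67
eef_pos: [0.5375, -0.1098, 0.0974]
ee_rot: [3.044, 0.586, 3.12]
force: [0.2, -0.0, -1.4]
width: 0.0653
gripper_force: 35.0
```

```bash
python3 st.py
```

```text
tin bottom [ 0.5355 -0.1053  0.0337] axis [ 0.04  -0.081  0.996] bottom-mouth along ring -25.8 lateral [-0.7 -0.7 -0. ] shoulder-mouth [-0.3 -2.2 14.1]
t 33.67 pos [ 0.5375 -0.1098  0.0974] rpy [3.044 0.586 3.12 ] w 0.0653 F [ 0.2 -0.  -1.4] q [ 0.15  0.13 -0.82 -0.2  -0.02 -1.51]
units tool xyz [0.3  0.04 0.48] 
tilt 0.594 az 0.153 twist units to level y -0.97
```

{"name": "play_rows", "arguments": {
  "travel": [
    [0.13,0.02,0.19],
    [0.12,0.01,0.19],
    [0,0,0]
  ],
  "twist": [0,0,0]
}}

```text
t: 34.05
eef_pos: [0.5374, -0.1083, 0.0864]
ee_rot: [3.044, 0.587, 3.12]
force: [1.0, 0.3, -1.5]
width: 0.0654
gripper_force: 35.0
```

```bash
python3 st.py
```

```text
tin bottom [ 0.5354 -0.1038  0.0228] axis [ 0.04  -0.081  0.996] bottom-mouth along ring -36.9 lateral [-0.3  0.1  0. ] shoulder-mouth [-0.4 -0.7  3.1]
t 34.05 pos [ 0.5374 -0.1083  0.0864] rpy [3.044 0.587 3.12 ] w 0.0654 F [ 1.   0.3 -1.5] q [ 0.13  0.15 -0.79 -0.31 -0.04 -1.39]
units tool xyz [0.05 0.02 0.11] 
tilt 0.594 az 0.153 twist units to level y -0.97
```

{"name": "play_rows", "arguments": {
  "travel": [
    [0.05,0,0.08],
    [0.02,0,0.03],
    [0,0,0]
  ],
  "twist": [0,0,0]
}}

```text
t: 34.42
eef_pos: [0.5378, -0.1078, 0.0833]
ee_rot: [3.044, 0.587, 3.121]
force: [1.2, 0.5, 0.1]
width: 0.0652
gripper_force: 35.0
```

```bash
python3 st.py
```

```text
tin bottom [ 0.5358 -0.1033  0.0197] axis [ 0.039 -0.081  0.996] bottom-mouth along ring -39.9 lateral [0.3 0.3 0. ] shoulder-mouth [ 0.  -0.2  0. ]
t 34.42 pos [ 0.5378 -0.1078  0.0833] rpy [3.044 0.587 3.121] w 0.0652 F [1.2 0.5 0.1] q [ 0.13  0.16 -0.78 -0.35 -0.04 -1.35]
units tool xyz [0.   0.01 0.  ] 
tilt 0.595 az 0.153 twist units to level y -0.96
```

{"name": "play_rows", "arguments": {
  "travel": [
    [0.02,0,0.04],
    [0,0,0]
  ],
  "twist": [0,0]
}}

```text
t: 34.67
eef_pos: [0.5389, -0.1077, 0.0829]
ee_rot: [3.045, 0.59, 3.121]
force: [1.3, 0.9, 5.8]
width: 0.0654
gripper_force: 35.0
```

It is seated (the force rises). Release.

{"name": "play_rows", "arguments": {
  "travel": [
    [0,0,0],
    [0,0,0],
    [0,0,0],
    [0,0,0],
    [0,0,0]
  ],
  "twist": [0,0,0,0,0],
  "fingers": 1
}}

```text
t: 35.3
eef_pos: [0.5374, -0.1077, 0.0817]
ee_rot: [3.044, 0.586, 3.121]
force: [0.9, -0.4, 0.5]
width: 0.0875
gripper_force: 0.0
```

```bash
python3 look.py pics/l7.png
```

```text
t 35.3 pos [ 0.5374 -0.1077  0.0817] rpy [3.044 0.586 3.121] w 0.0875 F [ 0.9 -0.4  0.5] q [ 0.13  0.16 -0.77 -0.36 -0.05 -1.34]
units tool xyz [-0.76  0.2  -1.81] 
tilt 0.593 az 0.153 twist units to level y -0.97
rail y, swing [-0.13010037  0.00703283] 0.8752685771688479
ring mouth [ 0.54362235 -0.10543867  0.05937741] axis [ 0.01203255 -0.0690681   0.99753938]
```

View pics/l7.png

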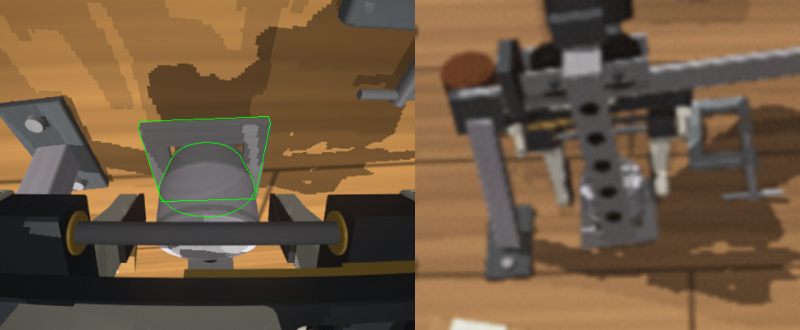

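{"name": "play_rows", "arguments": {
  "travel": [
    [0.1,0,-0.3],
    [0.15,0,-0.5],
    [0.2,0,-0.6],
    [0.2,0,-0.6],
    [0.2,0,-0.6],
    [0.2,0,-0.6],
    [0.2,0,-0.6],
    [0,0,0]
  ],
  "twist": [0,0,0,0,0,0,0,0]
}}

```text
t: 36.5
eef_pos: [0.4591, -0.1176, 0.1437]
ee_rot: [3.039, 0.588, 3.12]
force: [1.2, 0.5, 0.3]
width: 0.0876
gripper_force: 0.0
```

{"name": "play_rows", "arguments": {
  "travel": [
    [0,0,0],
    [0,0,0],
    [0,0,0],
    [0,0,0],
    [0,0,0],
    [0,0,0],
    [0,0,0],
    [0,0,0]
  ],
  "twist": [0,0,0,0,0,0,0,0]
}}

```text
t: 37.5
eef_pos: [0.4593, -0.1176, 0.143]
ee_rot: [3.039, 0.586, 3.121]
force: [-0.7, 1.1, -0.0]
width: 0.0878
gripper_force: 0.0
```

```bash
cp pics/l7.png pics/l7b.png; python3 - <<'E'
from w import *
go([.4,-.1,.2])
S=imaging.grab_frame("scene")
R,t=trk_pose([.5365,.0113,.072])
cp=lambda x:(R@Ro.from_euler("y",x[1]).as_matrix(),R@Ro.from_euler("y",x[1]).as_matrix()@np.array([0,0,-.210])+R@np.array([0,x[0],0])+t)
m=nearest("carrier","scene",(216,205),40);x,s=fit([(S,m)],CAR,cp,[-.13,0.01],[.01,.03]);print(x,s)
Rc,tc=cp(x);f=wrist();im=f["pixels"][:,:,::-1].copy()
draw(f,im,TIN[1:],Rc,tc+Rc@[0,0,-.014],(0,255,0))
i2=cv2.resize(S["pixels"][100:280,90:400,::-1],(420,330))
cv2.imwrite("pics/l8.png",cv2.hconcat([cv2.resize(im[:,100:400],(370,330)),i2]))
E
```

```text
t 37.5 pos [ 0.4593 -0.1176  0.143 ] rpy [3.039 0.586 3.121] w 0.0878 F [-0.7  1.1 -0. ] q [ 0.17 -0.11 -1.    0.04 -0.08 -1.77]
units tool xyz [ 0.73  0.98 -3.14] 
[-0.13110443  0.00190262] 0.9001817881341927
```

View pics/l8.png

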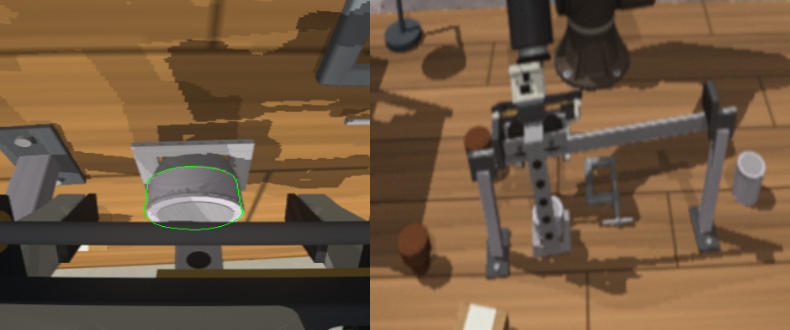

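The tin's band lies on the fully-home model outline (crop 193,200), the carrier rests at track y ≈ -130 mm, and nothing else has been moved. The robot is clear, so I hand the job in.

```bash
python3 -c "
from station import arm
print(arm.job_done())"
```

```text
the job is handed in; nothing more can be done
None
```

The carrier hangs on the rail and rests against the lower stop, with the tapered tin nested home in its ring. The robot is clear, and I handed the job in at about 37.5 s; the hand-in returned no verdict.

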